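# Set a marked strip over the edge of a saw block

### The job

Get the wooden strip ready for sawing: with the fingertips push it flat against the dark fence of the saw block and slide it along the fence, out over the blue-painted end, until its black cut line lies right over that edge of the block and the red waste end overhangs. Only push or slide the strip, never pick it up or tip it, and leave the tape, the jar and the chisel where they are.

Things in the scene. Friction and masses are not known exactly. Their poses are not given: they have to be found in the camera images.
- saw_block: Pale wooden block fixed to the bench, 200 (its x) by 280 (y) by 36 mm high, flat on top, turned up to 0.3 rad. Origin: centre of its underside. Along its far side (+x) a dark fence 25 mm wide stands 20 mm above the top; its working face is the plane x = +75 mm, from y = -120 to +140 mm. The end at y = -140 mm is painted blue (face and an 8 mm stripe on top), without a stop: the saw edge.
- strip: Pale cream wooden strip, 50 (its x) by 200 (its y) by 10 mm thick, 50 to 100 g, lying loose on the block's top, its +y within 0.22 rad of the block's. Origin: centre of its underside. It stops when the push stops. Against the fence its origin is at x = +50 mm of the block.
- cut_line (a point): Centre of the black cut line on the strip's upper face: a band 5 mm wide across the strip, 55 mm from the strip's middle toward its -y end, so that 45 mm lie beyond it, painted red: the waste end.
- saw_edge (a point): Point on the upper rim of the block's blue end, at x = +50, y = -140, z = +36 mm of the block: where the middle of the cut line should come to lie.
- tape: Roll of cream masking tape lying flat on the bench, 96 mm across, 25 mm high, beside one end of the block. Origin: centre of its underside. To be left alone.
- jar: Glass jar with a red lid standing on the bench, 60 mm across, 72 mm high, beside the other end of the block. Origin: centre of its underside. To be left alone.
- chisel: Chisel with a yellow handle lying on the bench beyond the fence, 210 mm long along its y (handle to +y), 24 mm high. Origin: underside, near the middle. To be left alone.
There are look-alikes about, which are no part of the job. Several things have the shape of the strip; the one meant has the colours described above.

How it is judged:
By the outcome, as a careful person would: the job done as asked, in the order asked, and still so for the second after the job is handed in, with the robot touching nothing.
It also fails if it takes over 51 s, if anything falls off the work surface, if the arm or the gripper's body presses on something with over 40 N, if the wrist force passes 120 N, or if a joint passes its speed limit or range.

### The arm

A 7-joint arm with a two-finger parallel gripper is mounted at the origin on the work surface. World frame = base frame: x ahead of the robot, y to its left, z up, the work surface at z = 0. Lengths are in m, angles in rad, forces in N, time in s.
With the tool pointing down it reaches from about 0.4 to 0.925 m from the base axis. Payload 5.6 kg.
Tool frame: the origin (TCP) lies at the very end of the fingers, on their centre line; the grasp point (between the pads) lies pinch_z behind it (pinch_z is the distance from the TCP to the grasp point, in m); z points along the fingers, y is the line along which they close (so a half turn about z gives the same grasp; the last joint's range is limited). The gripper opens to 85 mm and grips with 20 to 120 N. Pads are 22 mm wide; open, the fingers measure 114 mm over their backs; the gripper's body (76 mm by 85 mm) begins 54 mm behind the grasp point. The pads swing forward as they close: fully open they stand 13 mm farther back than shut.
Start: joints at [1.059, 0.468, -0.012, 1.603, 0.006, 1.071, -0.056], TCP at [0.294, -0.58, 0.206] pointing down, gripper open.
Joint ranges: [-2.53, 2.53], [-0.31, 2.02], [-1.57, 1.55], [0.28, 2.44], [-1.29, 4.43], [0.15, 1.84], [-2.92, 2.92]. Speed limits (rad/s): [2.57, 2.57, 3.14, 3.14, 3.14, 3.14, 3.14].

### API

Orientations are given as a 3x3 rotation matrix whose columns are the frame's x, y, z axes.
In Python, from workcell import * gives the robot as it stands. The module is installed in compiled form; this text tells all that it offers.
- The arm moves only by the shell command python3 -m crank 'ROWS' [FORCE]. ROWS is JSON, a list that holds one entry, the list of rows, each a list of 7 numbers: the shift along the world's x, y, z in mm, then the turn, a rotation vector about the world's x, y, z in rad, then the closure, from 0 (fully open) to 1 (shut). In form: [[[x, y, z, rx, ry, rz, grip], ...]]. A call has exactly 8 rows; each row is the pose to reach, as a shift and turn from the pose commanded when the call began; what a row does not reach only later rows make up. A row lasts 1/8 s, in which the tool goes at most 62.5 mm and 10.7 degrees, less where a joint would pass 70% of its speed; a pose out of reach is approached as far as the arm can. A call with a gripper value outside its range is refused whole. The fingers move at their own pace and stop on an object; FORCE is the grip in N (left out, the last holds). Time passes only in rows, so rows that repeat a pose let the fingers close, or fill a call up. It gives the time, the measured TCP pose, the force, the opening and the grip force at its end, in the units of the state.
- sense(): the state, without advancing time (a new reading comes with each control period).
- capture(name): name is "scene" or "top"; returns a dict with "image" (480x640x3 uint8, red, green, blue), "fx", "fy", "cx", "cy" (pixels), "R" (3x3) and "t" (3): a world point X has camera coordinates R X + t. Camera axes: x right, y down, z forward; pixel columns grow to the right and rows downward; lengths in m; the calibration is good to about 2 mm. A picture is of the moment at which its call begins. There is no depth.
- finish_job(): hands the job in; it is judged then, once.
Trained networks look in the newest picture that a camera, given by its name, has taken for a name from the list of things; names that differ only in an ending like _2 or _b are one class to them, and where a whole thing is asked for, a point or a joint stands for the part that bears it (a point fixed in the world has none). Each returns a list of dicts, best first, with "conf" (0 to 1); they miss things now and then, are a little off and sometimes report something else, mostly with a low value. They report only what shows in the picture. A call takes as long as a camera call. They do not tell look-alikes from the thing itself.
- look_for(camera, thing): "box" ([left, top, width, height] as shares, 0 to 1, of the picture: columns of its width, rows of its height, round what is visible of it).
- landmark_of(camera, thing): "at" ([column, row] as shares, 0 to 1, of the picture: columns of its width, rows of its height: a listed point, or the origin of a listed thing).
The state is a dict: "t": time; "qpos": joint angles; "joint_velocities": joint speeds; "joint_torque": joint torques, N m; "tool_pos": TCP position; "tool_rot": TCP orientation; "ft_force": force on the tool from outside, world axes, zero at the start; "moment": the same for the moment, N m; "grip_width": finger opening in m; "finger_force": force on a finger pad.
Only numpy, scipy, OpenCV 4.12 (cv2) and the standard library are available. Lean on these libraries where they do the work, as an engineer would, in place of code of your own. Each camera call takes 0.05 s, during which the arm holds its last target. There are 200 camera calls.

## Working session

There is one attempt and no reset: what is moved stays moved. The work goes in short steps, Python scripts to look and compute and a shell command to move; the robot and the scene stay as the last step left them, time stands still between calls to the robot, and variables do not carry over. Pictures are saved under pics/ and viewed, at most 10 in all, crops included, and the job is handed in when it is done.

```bash
mkdir -p pics
cat > h.py <<'E'
from workcell import *
import numpy as np, cv2
def snap(c,n):
    d=capture(c); cv2.imwrite(f'pics/{n}.png',d['image'][:,:,::-1]); return d
def ray(d,u,v,z):
    R=np.array(d['R']);t=np.array(d['t']);C=-R.T@t
    r=R.T@np.array([(u-d['cx'])/d['fx'],(v-d['cy'])/d['fy'],1]); return C+r*(z-C[2])/r[2]
def proj(d,X):
    p=np.array(d['R'])@np.array(X)+np.array(d['t']); return [d['fx']*p[0]/p[2]+d['cx'],d['fy']*p[1]/p[2]+d['cy']]
E
python3 - <<'E'
from h import *
s=sense();print(s['t'],s['tool_pos'],s['tool_rot'],s['ft_force'],s['grip_width'])
for c in('top','scene'):
    d=snap(c,c+'0')
    print(c,-np.array(d['R']).T@d['t'])
    for n in('saw_block','strip','tape','jar','chisel'):
        print(n,[(np.round(np.array(b['box'])*[640,480,640,480]).tolist(),round(b['conf'],2)) for b in look_for(c,n)][:4])
    for n in('cut_line','saw_edge','strip','saw_block'):
        print(n,[(np.round(np.array(b['at'])*[640,480],1).tolist(),round(b['conf'],2)) for b in landmark_of(c,n)][:4])
E
```

```text
0.0 [ 0.29334626 -0.57936004  0.20462911] [[ 8.92153005e-01  4.51732461e-01 -8.94462996e-04]
 [ 4.51733338e-01 -8.92151635e-01  1.56568092e-03]
 [-9.07277279e-05 -1.80088569e-03 -9.99998374e-01]] [ 0.41728223 -0.43898179  0.83002445] 0.08535747812509455
top [0.35664275 0.05378085 1.22347631]
saw_block [([263.0, 170.0, 119.0, 94.0], 0.89)]
strip [([418.0, 232.0, 39.0, 75.0], 0.81), ([133.0, 260.0, 62.0, 68.0], 0.79), ([231.0, 285.0, 66.0, 70.0], 0.73), ([291.0, 198.0, 78.0, 36.0], 0.69)]
tape [([405.0, 172.0, 36.0, 38.0], 0.89)]
jar [([217.0, 244.0, 27.0, 24.0], 0.7)]
chisel [([259.0, 155.0, 78.0, 16.0], 0.78)]
cut_line [([446.5, 244.7], 0.96), ([276.8, 335.7], 0.88), ([212.9, 174.3], 0.86), ([347.1, 208.7], 0.84)]
saw_edge [([367.8, 185.8], 0.55)]
strip [([198.4, 188.8], 0.87), ([329.6, 214.4], 0.85), ([163.6, 294.0], 0.74), ([435.7, 271.1], 0.7)]
saw_block [([321.3, 219.0], 0.6)]
scene [ 1.30078391 -0.37264198  0.96308553]
saw_block [([241.0, 227.0, 143.0, 116.0], 0.95)]
strip [([281.0, 192.0, 71.0, 25.0], 0.9), ([267.0, 247.0, 79.0, 55.0], 0.76), ([392.0, 166.0, 20.0, 43.0], 0.58), ([429.0, 229.0, 33.0, 57.0], 0.56)]
tape [([199.0, 327.0, 42.0, 45.0], 0.69)]
jar [([364.0, 198.0, 22.0, 37.0], 0.74)]
chisel [([335.0, 293.0, 74.0, 48.0], 0.83), ([269.0, 246.0, 73.0, 61.0], 0.43)]
cut_line [([292.1, 284.4], 0.96), ([171.8, 308.7], 0.95), ([405.6, 174.4], 0.92), ([442.0, 271.2], 0.78)]
saw_edge [([373.7, 228.9], 0.72), ([282.4, 317.2], 0.66)]
strip [([172.7, 291.7], 0.92), ([401.4, 187.9], 0.91), ([306.9, 275.1], 0.88), ([446.6, 259.3], 0.85)]
saw_block [([313.5, 289.3], 0.8)]
```

View pics/top0.png

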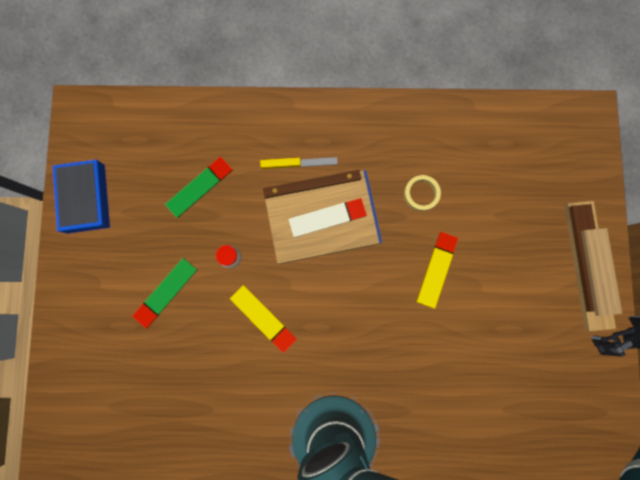

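View pics/scene0.png

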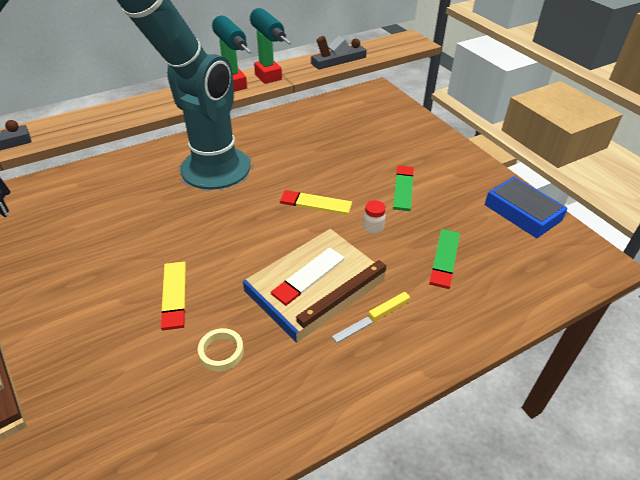

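The strip-shaped candidates in the top picture are:
- cream/red at (328,217), on the block
- yellow at (263,319) and (437,271)
- green at (199,187) and (165,293)

Only the one on the block is pale cream with a red end, so I'll confirm it in an enlarged crop, rectified to the block's plane.

```bash
cat >> h.py <<'E'
# rectified: px = (y0-y)/s , py=(x0-x)/s
def rect(d,z,x0,y0,w,h,s):
    c=np.array([[0,0],[w,0],[w,h],[0,h]],np.float32)
    W=[(x0-b*s,y0-a*s,z) for a,b in c]
    H=cv2.getPerspectiveTransform(c,np.array([proj(d,X) for X in W],np.float32))
    return cv2.warpPerspective(d['image'],H,(w,h),flags=cv2.INTER_CUBIC|cv2.WARP_INVERSE_MAP)
E
python3 - <<'E'
from h import *
dt=capture('top');ds=capture('scene')
for u,v in((367,172),(381,243),(278,263),(264,186)): print(ray(dt,u,v,.036).round(3))
c=ray(dt,322,215,.036); print(c)
x0,y0=c[0]+.16,c[1]+.2
print(x0,y0)
im=np.vstack([rect(d,.036,x0,y0,400,300,.001) for d in(dt,ds)])
cv2.imwrite('pics/rect.png',im[:,:,::-1])
E
```

```text
[ 0.689 -0.085  0.036]
[ 0.498 -0.12   0.036]
[0.443 0.149 0.036]
[0.648 0.19  0.036]
[0.57072691 0.03495423 0.036     ]
0.7307269140662401 0.2349542337663517
```

View pics/rect.png

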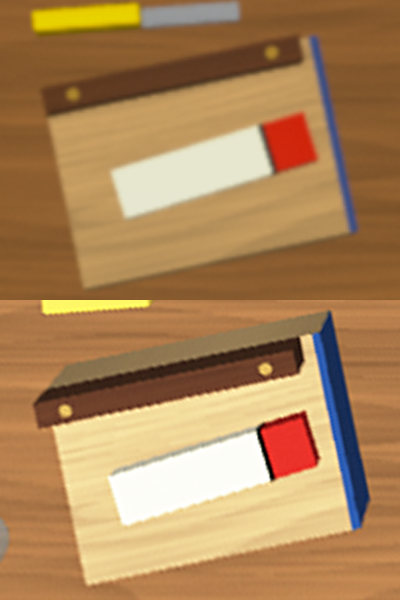

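The crop confirms it: cream body, black line and red end towards the blue rim. Next I'll measure it with colour masks.

```bash
cat >> h.py <<'E'
X0,Y0,S=.75,.25,.0005
def w(p): p=np.atleast_2d(p); return np.c_[X0-p[:,1]*S,Y0-p[:,0]*S]
def big(m):
    m=cv2.morphologyEx(m.astype(np.uint8),cv2.MORPH_OPEN,np.ones((5,5)))
    n,l,s,c=cv2.connectedComponentsWithStats(m); return (l==1+np.argmax(s[1:,4])).astype(np.uint8)
def meas(cam,d,dbg=False):
    o={}
    im=rect(d,.046,X0,Y0,960,680,S); hsv=cv2.cvtColor(im,cv2.COLOR_RGB2HSV); h,s,v=[hsv[...,i].astype(int) for i in range(3)]
    blk=np.zeros(h.shape,bool); blk[120:660,80:800]=1
    white=big((s<55)&(v>150)&blk); red=big(((h<7)|(h>173))&(s>170)&(v>110)&blk)
    for n,m in(('white',white),('red',red)):
        c,_=cv2.findContours(m,0,2); c=max(c,key=cv2.contourArea); r=cv2.minAreaRect(c)
        o[n]=(w(r[0])[0],np.array(r[1])*S); o[n+'box']=w(cv2.boxPoints(r))
    a,b=o['white'][0],o['red'][0]
    # strip axis (+y): from red to white
    c,_=cv2.findContours(cv2.morphologyEx(white|red,cv2.MORPH_CLOSE,np.ones((25,25))),0,2); c=max(c,key=cv2.contourArea); r=cv2.minAreaRect(c)
    bx=w(cv2.boxPoints(r)); e=[bx[1]-bx[0],bx[2]-bx[1]]; e=max(e,key=np.linalg.norm); ax=e/np.linalg.norm(e); ax*=np.sign(ax@(a-b))
    o['strip']=w(r[0])[0]; o['size']=np.array(r[1])*S; o['ax']=ax; o['yaw']=np.arctan2(-ax[0],ax[1]); o['cut']=o['strip']-.055*ax
    im=rect(d,.036,X0,Y0,960,680,S); hsv=cv2.cvtColor(im,cv2.COLOR_RGB2HSV); h,s,v=[hsv[...,i].astype(int) for i in range(3)]
    o['hsv']=hsv
    return o
E
python3 - <<'E'
from h import *
for cam in('top','scene'):
    d=capture(cam); o=meas(cam,d); print(cam,{k:(np.round(x,4) if k not in('white','red') else [np.round(q,4) for q in x]) for k,x in o.items() if k not in('hsv','whitebox','redbox')})
    hsv=o['hsv'];h,s,v=[hsv[...,i].astype(int) for i in range(3)]
    bl=big((h>100)&(h<130)&(s>100)); ys,xs=np.nonzero(bl)
    # rim/inner edge of blue per row
    L=[];Rr=[]
    for y in range(ys.min()+20,ys.max()-20,4):
        q=xs[ys==y]; 
        if len(q): L.append((q.min(),y));Rr.append((q.max()+1,y))
    for n,P in(('blue inner',L),('blue outer',Rr)):
        f=cv2.fitLine(np.array(P,np.float32),cv2.DIST_HUBER,0,.01,.01).ravel(); p=w(f[2:])[0]; dr=np.array([-f[1],-f[0]]); dr*=np.sign(dr[0])
        print(n,p.round(4),'yaw',np.arctan2(dr[1],dr[0]).round(4))
    # fence lower boundary: strongest vertical gradient dark->pale in columns; front edge of block pale->bench
    for n,(dy0,sg) in {'fence':(0,1),'front':(1,-1)}.items():
        P=[]
        for x in range(200,600,8):
            g=cv2.Sobel(cv2.GaussianBlur(hsv[...,2],(9,9),0),cv2.CV_32F,0,1,ksize=5)[:,x]*sg
            yc=(235-.21*(x-180)) if n=='fence' else (618-.21*(x-180)); a=int(yc-40); g=g[a:a+80]
            P.append((x,a+np.argmax(g)))
        f=cv2.fitLine(np.array(P,np.float32),cv2.DIST_HUBER,0,.01,.01).ravel(); p=w(f[2:])[0]; dr=np.array([-f[1],-f[0]]); dr*=np.sign(dr[1])
        print(n,p.round(4),'yaw',np.arctan2(-dr[0],dr[1]).round(4),'resid',np.std([(q[0]-f[2])*f[1]-(q[1]-f[3])*f[0] for q in P]).round(2))
E
```

```text
top {'white': [array([0.5571, 0.043 ]), array([0.0499, 0.1527])], 'red': [array([ 0.5866, -0.0533]), array([0.0486, 0.0422])], 'strip': array([0.5637, 0.0212]), 'size': array([0.0499, 0.1983]), 'ax': array([-0.2931,  0.9561], dtype=float32), 'yaw': np.float32(0.2975), 'cut': array([ 0.5799, -0.0314])}
blue inner [ 0.5975 -0.0968] yaw 0.2069
blue outer [ 0.5975 -0.1005] yaw 0.2071
fence [0.6426 0.0519] yaw 0.2051 resid 0.45
front [0.4639 0.052 ] yaw 0.2102 resid 0.51
scene {'white': [array([0.5624, 0.0422]), array([0.057 , 0.1538])], 'red': [array([ 0.5938, -0.0578]), array([0.0558, 0.0479])], 'strip': array([0.5701, 0.0174]), 'size': array([0.057 , 0.2057]), 'ax': array([-0.2944,  0.9557], dtype=float32), 'yaw': np.float32(0.2988), 'cut': array([ 0.5863, -0.0352])}
blue inner [ 0.6051 -0.0965] yaw 0.2057
blue outer [ 0.6174 -0.1157] yaw 0.2031
fence [0.6576 0.0564] yaw 0.2041 resid 4.13
front [0.466  0.0509] yaw 0.2079 resid 0.91
```

```bash
python3 -m crank '[[[20,56,0,0,0,-0.13,1],[40,112,0,0,0,-0.262,1],[60,168,0,0,0,-0.262,1],[80,224,0,0,0,-0.262,1],[100,280,0,0,0,-0.262,1],[120,336,0,0,0,-0.262,1],[140,392,0,0,0,-0.262,1],[155,440,0,0,0,-0.262,1]]]' 20
python3 -m crank '[[[20,56,0,0,0,0,1],[40,112,0,0,0,0,1],[56,166,0,0,0,0,1],[56,166,-50,0,0,0,1],[56,166,-90,0,0,0,1],[56,166,-120,0,0,0,1],[56,166,-120,0,0,0,1],[56,166,-120,0,0,0,1]]]'
python3 -c "
from h import *
s=sense();print(s['tool_pos'],s['tool_rot'])
d=np.array(s['tool_pos'])[:2]-[.5697,.0348];print(d@[.9787,.2055],d@[-.2055,.9787])"
```

```text
t: 2.2
tool_pos: [0.4494, -0.1376, 0.206]
tool_rot: [[0.978, 0.206, 0.001], [0.206, -0.978, -0.0], [0.001, 0.0, -1.0]]
ft_force: [1.3, 0.0, 0.2]
grip_width: -0.0
finger_force: 0.0
t: 3.2
tool_pos: [0.5056, 0.0262, 0.0867]
tool_rot: [[0.979, 0.205, 0.002], [0.205, -0.979, 0.0], [0.002, 0.0, -1.0]]
ft_force: [-0.6, 1.0, -0.4]
grip_width: -0.0001
finger_force: 0.0
[0.50557839 0.02624635 0.08669451] [[ 9.78701524e-01  2.05281454e-01  1.68861359e-03]
 [ 2.05281532e-01 -9.78702956e-01  1.29263701e-04]
 [ 1.67918655e-03  2.20130602e-04 -9.99998566e-01]]
-0.06451359691658884 0.0048055316774617465
```

```bash
python3 -m crank '[[[0,0,-25,0,0,0,1],[0,0,-40,0,0,0,1],[0,0,-46.5,0,0,0,1],[0,0,-46.5,0,0,0,1],[5,1,-46.5,0,0,0,1],[10,2,-46.5,0,0,0,1],[15,3,-46.5,0,0,0,1],[20,4,-46.5,0,0,0,1]]]'
python3 -m crank '[[[5,1,0,0,0,0,1],[11,2.3,0,0,0,0,1],[17,3.6,0,0,0,0,1],[23,4.8,0,0,0,0,1],[29,6,0,0,0,0,1],[35,7.3,0,0,0,0,1],[40,8.4,0,0,0,0,1],[40,8.4,0,0,0,0,1]]]'
python3 - <<'E'
from h import *
s=sense();d=np.array(s['tool_pos'])[:2]-[.5697,.0348];print(d@[.9787,.2055],d@[-.2055,.9787])
d=capture('top');o=meas('top',d);print({k:np.round(o[k],4) for k in('strip','size','yaw','cut')})
im=np.vstack([rect(e,.046,.7307,.235,400,300,.001) for e in(d,capture('scene'))])
cv2.imwrite('pics/r2.png',im[:,:,::-1])
E
```

```text
t: 4.2
tool_pos: [0.5251, 0.0302, 0.0392]
tool_rot: [[0.979, 0.205, 0.0], [0.205, -0.979, 0.0], [0.0, 0.0, -1.0]]
ft_force: [0.4, 0.6, 0.2]
grip_width: -0.0002
finger_force: 0.0
t: 5.2
tool_pos: [0.565, 0.0386, 0.0391]
tool_rot: [[0.979, 0.205, 0.0], [0.205, -0.979, 0.0], [0.0, -0.0, -1.0]]
ft_force: [-0.9, -0.7, -0.4]
grip_width: -0.0001
finger_force: 0.0
-0.003815630986960187 0.004722882638121287
{'strip': array([0.5438, 0.0862]), 'size': array([0.0499, 0.063 ]), 'yaw': np.float32(0.3029), 'cut': array([0.5602, 0.0337])}
```

View pics/r2.png

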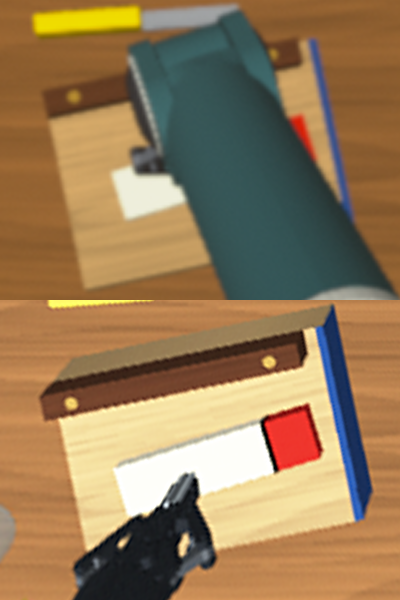

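The picture shows the strip hasn't moved, with its red end still at rectified (293,137) in the scene view. The fingertip at (190,178) appears to sit on or above the strip, so I'll enlarge that area before moving again.

Run:
```python
from h import *
s=sense();p=np.array(s['tool_pos']);print(p,s['ft_force'])
d=capture('scene');u,v=proj(d,p);print(u,v, proj(d,p+[0,0,.02]))
im=d['image'].copy()
x,y=int(u),int(v);c=im[y-50:y+50,x-65:x+65];c=cv2.resize(c,None,fx=6,fy=6,interpolation=cv2.INTER_CUBIC)
cv2.circle(c,(int((u-x+65)*6),int((v-y+50)*6)),4,(255,0,255),1)
cv2.imwrite('pics/z.png',c[:,:,::-1])
```

```text
[0.5644337  0.03847796 0.03901169] [ 0.22430796 -0.52819455  0.02344758]
315.0582672600189 271.64147933486623 [np.float64(315.06375636332405), np.float64(265.9699928992916)]
```

View pics/z.png

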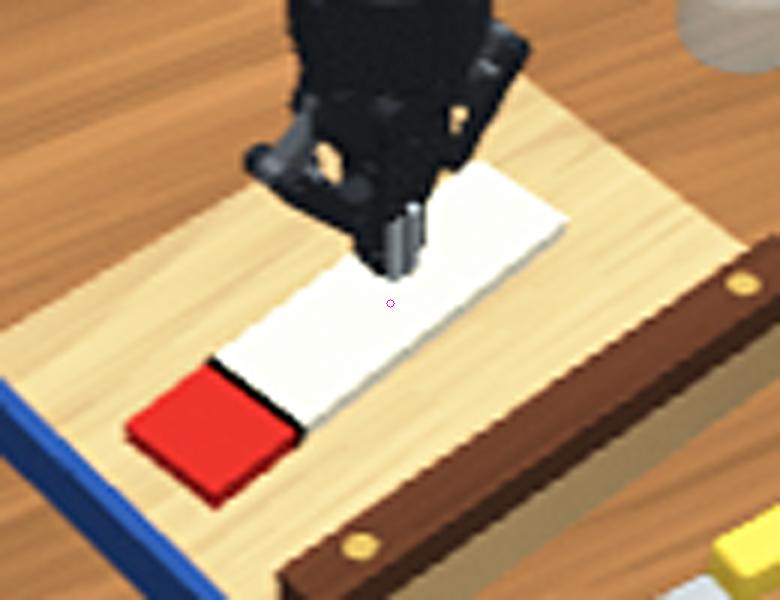

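The fingertip is about 4.5 px above where the reported TCP projects, around 14–16 mm too high. It passed over the strip without touching. I'll back out, go about 12 mm lower with a force check, and push again.

```bash
python3 -m crank '[[[0,0,10,0,0,0,1],[-20,-4,10,0,0,0,1],[-40,-8,10,0,0,0,1],[-57,-12,10,0,0,0,1],[-57,-12,0,0,0,0,1],[-57,-12,-7,0,0,0,1],[-57,-12,-10,0,0,0,1],[-57,-12,-10,0,0,0,1]]]'
python3 - <<'E'
from h import *
s=sense();p=np.array(s['tool_pos']);print(p,s['ft_force'])
d=capture('scene');u,v=proj(d,p)
x,y=int(u),int(v);c=d['image'][y-50:y+50,x-65:x+65];c=cv2.resize(c,None,fx=6,fy=6,interpolation=cv2.INTER_CUBIC)
cv2.circle(c,(int((u-x+65)*6),int((v-y+50)*6)),4,(255,0,255),1)
cv2.imwrite('pics/z2.png',c[:,:,::-1])
E
```

```text
t: 6.35
tool_pos: [0.5078, 0.0267, 0.0286]
tool_rot: [[0.979, 0.205, -0.001], [0.205, -0.979, 0.0], [-0.001, -0.0, -1.0]]
ft_force: [0.3, 0.1, -0.3]
grip_width: -0.0002
finger_force: 0.0
[0.5077976  0.02670397 0.02861917] [ 0.27356714  0.11623463 -0.3269185 ]
```

View pics/z2.png

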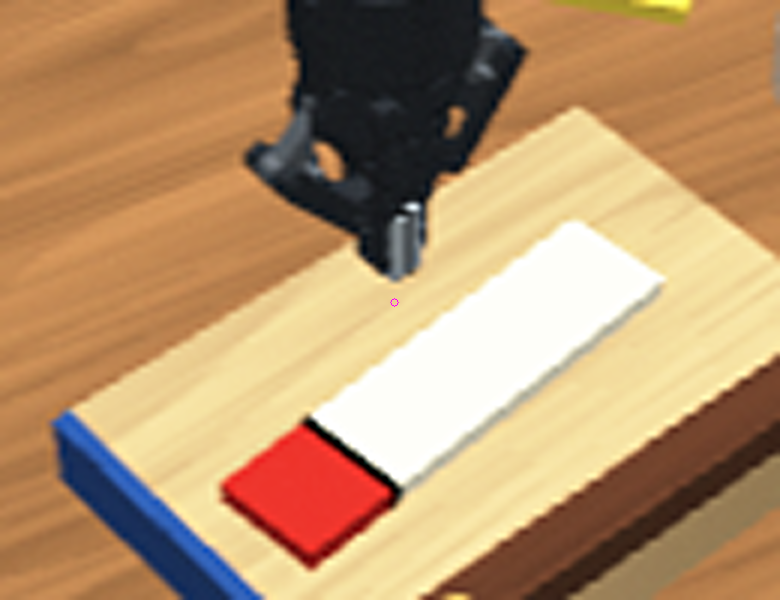

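```bash
python3 -m crank '[[[0,0,-1,0,0,0,1],[0,0,-2,0,0,0,1],[0,0,-3,0,0,0,1],[0,0,-4,0,0,0,1],[0,0,-4,0,0,0,1],[0,0,-4,0,0,0,1],[0,0,-4,0,0,0,1],[0,0,-4,0,0,0,1]]]'
python3 -m crank '[[[0,0,-0.5,0,0,0,1],[0,0,-1,0,0,0,1],[0,0,-1.5,0,0,0,1],[0,0,-2,0,0,0,1],[0,0,-2,0,0,0,1],[0,0,-2,0,0,0,1],[0,0,-2,0,0,0,1],[0,0,-2,0,0,0,1]]]'
```

```text
t: 7.4
tool_pos: [0.5077, 0.0265, 0.0251]
tool_rot: [[0.979, 0.205, 0.0], [0.205, -0.979, -0.0], [0.0, 0.0, -1.0]]
ft_force: [-0.4, 0.7, -0.7]
grip_width: 0.0002
finger_force: 0.0
t: 8.4
tool_pos: [0.5076, 0.0265, 0.0231]
tool_rot: [[0.979, 0.205, -0.0], [0.205, -0.979, -0.0], [-0.0, 0.0, -1.0]]
ft_force: [0.6, -0.3, 0.3]
grip_width: -0.0
finger_force: 0.0
```

```bash
python3 -m crank '[[[7,1.5,0,0,0,0,1],[14,3,0,0,0,0,1],[21,4.4,0,0,0,0,1],[28,5.9,0,0,0,0,1],[34,7.1,0,0,0,0,1],[40,8.4,0,0,0,0,1],[46,9.7,0,0,0,0,1],[51,10.7,0,0,0,0,1]]]'
cat >> h.py <<'E'
def blk(p): p=np.array(p)[:2]-[.5697,.0348]; return (np.array([p@[.9787,.2055],p@[-.2055,.9787]])*1000).round(1)
def scene_red(d):
    o=meas('scene',d); return o
E
python3 - <<'E'
from h import *
s=sense();print(blk(s['tool_pos']))
d=capture('scene');o=meas('scene',d);print('red',blk(o['red'][0]),o['red'][1])
E
```

```text
t: 9.4
tool_pos: [0.559, 0.0373, 0.0231]
tool_rot: [[0.979, 0.205, 0.0], [0.205, -0.979, -0.0], [0.0, 0.0, -1.0]]
ft_force: [0.1, -1.1, -0.9]
grip_width: -0.0
finger_force: 0.0
[-9.9  4.6]
red [  4.7 -95.6] [0.05592794 0.04792708]
```

Run:
```python
from h import *
s=sense();p=np.array(s['tool_pos'])
d=capture('scene');u,v=proj(d,p)
x,y=int(u),int(v);c=d['image'][y-50:y+50,x-65:x+65];c=cv2.resize(c,None,fx=6,fy=6,interpolation=cv2.INTER_CUBIC)
cv2.circle(c,(int((u-x+65)*6),int((v-y+50)*6)),4,(255,0,255),1)
cv2.imwrite('pics/z3.png',c[:,:,::-1])
```

```text
(no output)
```

View pics/z3.png

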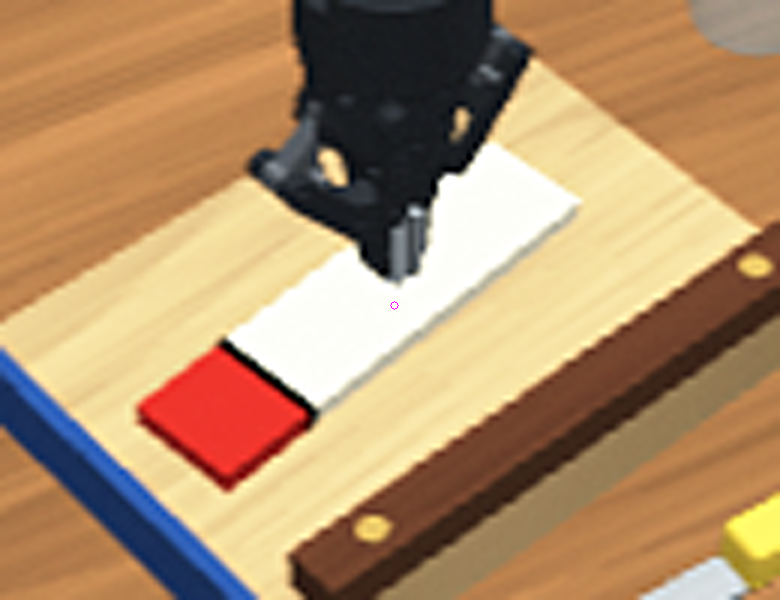

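The tip still hides the strip and nothing has moved, so it remains above the strip's top. The pad end must be over 20 mm above the reported TCP. I'll back out and go down in small steps, watching the force.

```bash
python3 -m crank '[[[0,0,4,0,0,0,1],[-20,-4.2,4,0,0,0,1],[-40,-8.4,4,0,0,0,1],[-53,-11.1,4,0,0,0,1],[-53,-11.1,0,0,0,0,1],[-53,-11.1,-2,0,0,0,1],[-53,-11.1,-4,0,0,0,1],[-53,-11.1,-4,0,0,0,1]]]' | egrep 'pos|force'
python3 -m crank '[[[0,0,-0.5,0,0,0,1],[0,0,-1,0,0,0,1],[0,0,-1.5,0,0,0,1],[0,0,-2,0,0,0,1],[0,0,-2.5,0,0,0,1],[0,0,-3,0,0,0,1],[0,0,-3,0,0,0,1],[0,0,-3,0,0,0,1]]]' | egrep 'pos|force'
```

```text
tool_pos: [0.5058, 0.0262, 0.0188]
ft_force: [-0.0, 1.0, -0.5]
finger_force: 0.0
tool_pos: [0.5056, 0.0261, 0.0161]
ft_force: [-0.0, 0.2, 0.7]
finger_force: 0.0
```

```bash
python3 -m crank '[[[0,0,-0.5,0,0,0,1],[0,0,-1,0,0,0,1],[0,0,-1.5,0,0,0,1],[0,0,-2,0,0,0,1],[0,0,-2,0,0,0,1],[0,0,-2,0,0,0,1],[0,0,-2,0,0,0,1],[0,0,-2,0,0,0,1]]]' | egrep 'pos|force'
python3 - <<'E'
from h import *
s=sense();p=np.array(s['tool_pos']);d=capture('scene');g=d['image'].astype(int)
u,v=proj(d,p)
print(u,v,proj(d,p+np.array([.9787,.2055,0])*.011),proj(d,p+[0,0,.02]))
# lowest dark pixel rows per column near tip
for x in range(int(u)-5,int(u)+6):
    col=g[int(v)-14:int(v)+8,x].sum(1); print(x,[int(c) for c in col])
E
```

```text
tool_pos: [0.5057, 0.0261, 0.0141]
ft_force: [1.1, -0.0, 0.8]
finger_force: 0.0
299.30257164235167 264.96786138127993 [np.float64(302.1267040732768), np.float64(267.40254385870776)] [np.float64(299.13622176106713), np.float64(259.44217244992376)]
294 [88, 92, 80, 118, 71, 67, 65, 94, 372, 649, 610, 592, 603, 607, 573, 600, 634, 623, 634, 638, 624, 613]
295 [77, 87, 84, 96, 81, 74, 72, 106, 124, 470, 616, 599, 605, 589, 577, 625, 624, 632, 635, 631, 620, 607]
296 [72, 82, 80, 82, 81, 74, 81, 73, 59, 97, 563, 609, 602, 582, 615, 627, 622, 635, 636, 623, 613, 601]
297 [80, 73, 73, 75, 71, 61, 61, 81, 65, 41, 415, 620, 595, 600, 630, 621, 629, 635, 627, 610, 602, 676]
298 [86, 70, 286, 270, 271, 269, 274, 280, 205, 196, 341, 532, 600, 628, 619, 623, 634, 633, 618, 604, 681, 754]
299 [69, 179, 415, 403, 398, 396, 402, 396, 363, 349, 364, 423, 624, 633, 614, 628, 636, 624, 605, 679, 755, 761]
300 [124, 235, 325, 367, 363, 363, 361, 356, 357, 342, 468, 570, 633, 619, 620, 632, 632, 614, 596, 758, 762, 758]
301 [197, 216, 153, 214, 210, 208, 207, 204, 202, 204, 495, 639, 624, 614, 627, 632, 617, 600, 676, 765, 758, 757]
302 [335, 345, 313, 318, 318, 313, 310, 301, 295, 324, 590, 636, 616, 619, 634, 623, 604, 678, 754, 761, 758, 757]
303 [269, 281, 317, 277, 272, 268, 413, 508, 508, 574, 641, 619, 616, 627, 631, 611, 679, 755, 761, 758, 757, 757]
304 [253, 260, 294, 251, 359, 346, 531, 583, 600, 632, 626, 612, 620, 634, 619, 596, 758, 763, 758, 757, 757, 757]
```

```bash
python3 -m crank '[[[5,1,0,0,0,0,1],[10,2.1,0,0,0,0,1],[15,3.1,0,0,0,0,1],[20,4.2,0,0,0,0,1],[24,5,0,0,0,0,1],[28,5.9,0,0,0,0,1],[32,6.7,0,0,0,0,1],[35,7.3,0,0,0,0,1]]]' | egrep 'pos|force'
python3 - <<'E'
from h import *
s=sense();print(s['t'],blk(s['tool_pos']))
d=capture('scene');o=meas('scene',d);print('red',blk(o['red'][0]),o['red'][1],'yaw',o['yaw']-.207)
E
```

```text
tool_pos: [0.5409, 0.0334, 0.0141]
ft_force: [-1.6, 0.0, -1.0]
finger_force: 0.1
13.55 [-28.4   4.6]
red [ 12.2 -97.7] [0.05636479 0.04714555] yaw 0.017449185
```

The strip is moving now. I'll shift the push point nearer the strip's middle and continue.

```bash
python3 -m crank '[[[-6,-1,0,0,0,0,1],[-2,-17.8,0,0,0,0,1],[3.5,-16.6,0,0,0,0,1],[9,-15.4,0,0,0,0,1],[15,-14.2,0,0,0,0,1],[21,-12.9,0,0,0,0,1],[27,-11.6,0,0,0,0,1],[33,-10.4,0,0,0,0,1]]]' | egrep 'pos|force'
python3 - <<'E'
from h import *
s=sense();print(s['t'],blk(s['tool_pos']))
d=capture('scene');o=meas('scene',d);print('red',blk(o['red'][0]),o['red'][1],'redbox',[blk(b) for b in o['redbox']],'white',[blk(b) for b in o['whitebox']])
E
```

```text
tool_pos: [0.5741, 0.0232, 0.0141]
ft_force: [-0.7, 0.0, 0.2]
finger_force: 0.2
14.6 [  1.9 -12.2]
red [ 40.4 -95.8] [0.0558076  0.04704315] redbox [array([ 68.4, -72.4]), array([  68.2, -119.4]), array([  12.3, -119.1]), array([ 12.6, -72.1])] white [array([68.8, 85.8]), array([ 68.6, -68.5]), array([ 11. , -68.4]), array([11.3, 85.9])]
```

```bash
python3 -m crank '[[[4,0.8,0,0,0,0,1],[8,1.7,0,0,0,0,1],[10,2.1,0,0,0,0,1],[11.5,2.4,0,0,0,0,1],[12.5,2.6,0,0,0,0,1],[13.2,2.8,0,0,0,0,1],[13.7,2.9,0,0,0,0,1],[13.7,2.9,0,0,0,0,1]]]' | egrep 'pos|force'
python3 - <<'E'
from h import *
s=sense();print(s['t'],blk(s['tool_pos']))
d=capture('scene');o=meas('scene',d);print('red',blk(o['red'][0]),o['red'][1],'redbox',[blk(b) for b in o['redbox']],'white',[blk(b) for b in o['whitebox']])
E
```

```text
tool_pos: [0.5874, 0.0259, 0.0141]
ft_force: [0.2, 0.0, -0.3]
finger_force: 0.0
15.65 [ 15.5 -12.3]
red [ 49.3 -95.9] [0.04648056 0.04708679] redbox [array([ 72.6, -72.5]), array([  72.3, -119.6]), array([  25.9, -119.3]), array([ 26.2, -72.2])] white [array([72.6, 85.8]), array([ 71.3, -68.8]), array([ 24.1, -68.4]), array([25.4, 86.2])]
```

```bash
python3 -m crank '[[[0.5,0.1,0,0,0,0,1],[1,0.2,0,0,0,0,1],[1.5,0.3,0,0,0,0,1],[2,0.4,0,0,0,0,1],[2,0.4,0,0,0,0,1],[2,0.4,0,0,0,0,1],[2,0.4,0,0,0,0,1],[2,0.4,0,0,0,0,1]]]' | egrep 'pos|force'
python3 - <<'E'
from h import *
s=sense();print(s['t'],blk(s['tool_pos']))
d=capture('scene');o=meas('scene',d);print('redbox',[blk(b) for b in o['redbox']],'white',[blk(b) for b in o['whitebox']])
E
```

```text
tool_pos: [0.588, 0.026, 0.0139]
ft_force: [-4.4, -0.6, 3.6]
finger_force: 2.6
16.7 [ 16.1 -12.3]
redbox [array([ 72.4, -72.4]), array([  72.5, -119.6]), array([  26.8, -119.6]), array([ 26.8, -72.5])] white [array([71.9, 85.9]), array([ 71.7, -68.7]), array([ 25.1, -68.7]), array([25.3, 85.9])]
```

Now the strip is flush against the fence: it took 4.4 N and the x motion stopped. Next I'll move to its +y end.

```bash
python3 -m crank '[[[-8,-1.6,0,0,0,0,1],[-8,-1.6,20,0,0,0,1],[-8,-1.6,40,0,0,0,1],[-3,50,40,0,0,0,1],[2,100,40,0,0,0,1],[5.6,134,40,0,0,0,1],[5.6,134,15,0,0,0,1],[5.6,134,5,0,0,0,1]]]' | egrep 'pos|force'
python3 -m crank '[[[0,0,-2.5,0,0,0,1],[0,0,-4.5,0,0,0,1],[0,0,-4.5,0,0,0,1],[1,-5,-4.5,0,0,0,1],[2,-10,-4.5,0,0,0,1],[2.6,-12.5,-4.5,0,0,0,1],[3.2,-15,-4.5,0,0,0,1],[3.6,-17.5,-4.5,0,0,0,1]]]' | egrep 'pos|force'
python3 - <<'E'
from h import *
s=sense();print(s['t'],blk(s['tool_pos']))
d=capture('scene');o=meas('scene',d);print('redbox',[blk(b) for b in o['redbox']],'white',[blk(b) for b in o['whitebox']])
E
```

```text
tool_pos: [0.5951, 0.1607, 0.0195]
ft_force: [0.1, -0.1, 0.2]
finger_force: 0.0
tool_pos: [0.5985, 0.1427, 0.0146]
ft_force: [0.9, 0.2, 1.0]
finger_force: 0.0
18.75 [50.4 99.7]
redbox [array([ 72.6, -72.6]), array([  72.4, -119.6]), array([  26.6, -119.4]), array([ 26.8, -72.4])] white [array([71.9, 85.9]), array([ 71.7, -68.7]), array([ 25.7, -68.7]), array([25.9, 85.9])]
```

```bash
python3 -m crank '[[[1.2,-6,0,0,0,0,1],[2.5,-12,0,0,0,0,1],[4,-19,0,0,0,0,1],[5.5,-26,0,0,0,0,1],[6.9,-33,0,0,0,0,1],[8.4,-40,0,0,0,0,1],[9.9,-47,0,0,0,0,1],[11.3,-54,0,0,0,0,1]]]' | egrep 'pos|force'
python3 - <<'E'
from h import *
s=sense();print(s['t'],blk(s['tool_pos']))
d=snap('scene','s3');o=meas('scene',d);print('redbox',[blk(b) for b in o['redbox']],'white',[blk(b) for b in o['whitebox']])
E
```

```text
tool_pos: [0.61, 0.0883, 0.0146]
ft_force: [-0.1, 0.6, -0.3]
finger_force: 0.1
19.8 [50.4 44. ]
redbox [array([  83.2, -121.7]), array([  82.9, -168.7]), array([  26.1, -168.3]), array([  26.4, -121.3])] white [array([72. , 37.2]), array([  71.7, -117.8]), array([  25.6, -117.7]), array([25.9, 37.3])]
```

```bash
cat > prof.py <<'E'
from h import *
def wp(x,y): return np.array([.5697+x*.9787-y*.2055,.0348+x*.2055+y*.9787])
def profile(d,z,xs,ys):
    im=d['image'].astype(np.float32); out=[]
    P=np.array([[proj(d,[*wp(x/1000,y/1000),z]) for y in ys] for x in xs],np.float32)
    return cv2.remap(im,P[...,0].copy(),P[...,1].copy(),cv2.INTER_LINEAR).mean(0)
if __name__=='__main__':
    for c in('scene','top'):
        d=capture(c); print(c,'rim')
        ys=np.arange(-150,-124,1.); p=profile(d,.036,np.arange(-80,10,2.),ys)
        for y,q in zip(ys,p): print(int(y),q.astype(int),end=' ')
        print('\ncut'); ys=np.arange(-132,-106,1.);p=profile(d,.046,np.arange(35,66,1.),ys)
        for y,q in zip(ys,p): print(int(y),q.astype(int),end=' ')
        print()
E
python3 prof.py
```

```text
scene rim
-150 [25 47 90] -149 [25 47 89] -148 [25 46 89] -147 [24 46 88] -146 [24 46 88] -145 [26 49 94] -144 [ 31  59 113] -143 [ 38  73 139] -142 [ 44  86 163] -141 [ 48  95 179] -140 [ 49  98 186] -139 [ 47  97 187] -138 [ 46  96 187] -137 [ 56 101 185] -136 [ 88 119 180] -135 [147 152 173] -134 [205 187 165] -133 [235 209 160] -132 [246 220 156] -131 [246 222 156] -130 [244 221 157] -129 [243 220 157] -128 [242 220 157] -127 [242 219 157] -126 [242 219 157] -125 [242 219 157] 
cut
-132 [239  53  44] -131 [239  53  44] -130 [239  53  44] -129 [240  53  44] -128 [242  54  45] -127 [244  54  45] -126 [239  52  43] -125 [219  45  37] -124 [171  32  27] -123 [104  17  15] -122 [48  8  6] -121 [32 20 17] -120 [67 67 57] -119 [136 136 122] -118 [205 205 194] -117 [245 245 239] -116 [254 254 252] -115 [254 254 253] -114 [254 254 251] -113 [254 254 250] -112 [254 254 250] -111 [254 254 249] -110 [254 254 249] -109 [254 254 249] -108 [254 254 249] -107 [254 254 249] 
top rim
-150 [142  95  49] -149 [142  95  49] -148 [141  95  49] -147 [141  95  50] -146 [141  94  51] -145 [140  94  53] -
[... 177 characters left out ...]
74  89 137] -134 [ 88  96 135] -133 [107 106 131] -132 [128 117 126] -131 [149 129 120] -130 [167 139 113] -129 [181 148 107] -128 [191 153 103] -127 [196 156 101] -126 [199 158 100] -125 [200 159  99] 
cut
-132 [218  33   4] -131 [217  33   4] -130 [217  33   4] -129 [217  33   4] -128 [217  33   4] -127 [217  33   4] -126 [215  33   5] -125 [212  34   7] -124 [206  35  10] -123 [196  36  14] -122 [182  39  21] -121 [164  45  30] -120 [145  57  43] -119 [132  75  61] -118 [128  97  82] -117 [140 125 107] -116 [161 155 133] -115 [184 182 157] -114 [205 205 178] -113 [221 221 195] -112 [231 231 206] -111 [235 235 212] -110 [237 237 215] -109 [238 238 217] -108 [238 238 217] -107 [238 238 217]
```

```bash
python3 -m crank '[[[0.8,-4,0,0,0,0,1],[1.7,-8,0,0,0,0,1],[2.5,-12,0,0,0,0,1],[3.3,-16,0,0,0,0,1],[3.8,-18,0,0,0,0,1],[4.1,-19.6,0,0,0,0,1],[4.1,-19.6,0,0,0,0,1],[4.1,-19.6,0,0,0,0,1]]]' | egrep 'pos|force'
cat > cut.py <<'E'
from prof import *
for c in('scene','top'):
    d=capture(c); ys=np.arange(-155,-120,.25)
    def cross(p,lev,lo,hi):
        i=[k for k in range(len(ys)-1) if lo<=ys[k]<hi and (p[k]-lev)*(p[k+1]-lev)<=0]; return [float(ys[k]) for k in i]
    for nm,xs in(('near',np.arange(30,40,1.)),('mid',np.arange(40,60,1.)),('far',np.arange(60,70,1.))):
        p=profile(d,.046,xs,ys); print(c,nm,'white edge',cross(p[:,1],.5*(p[:,1].max()+p[:,1].min()),-155,-120),'R cross',cross(p[:,0],120 if c=='scene' else 175,-155,-120),'Rmin',ys[np.argmin(p[:,0])])
print(sense()['t'])
E
python3 cut.py
```

```text
tool_pos: [0.6139, 0.0692, 0.0145]
ft_force: [-0.8, -0.7, 0.1]
finger_force: 0.0
scene near white edge [-137.75] R cross [-141.75, -137.75] Rmin -139.75
scene mid white edge [-137.75] R cross [-142.0, -137.75] Rmin -139.75
scene far white edge [-137.5] R cross [-142.0, -137.75] Rmin -139.5
top near white edge [-135.0] R cross [-140.0, -133.75] Rmin -136.5
top mid white edge [-135.0] R cross [-140.0, -133.75] Rmin -136.75
top far white edge [-135.25] R cross [-139.75, -134.0] Rmin -136.75
21.05
```

```bash
python3 -m crank '[[[0.2,-1,0,0,0,0,1],[0.4,-2,0,0,0,0,1],[0.6,-2.9,0,0,0,0,1],[0.6,-3,0,0,0,0,1],[0.6,-3,0,0,0,0,1],[0.6,-3,0,0,0,0,1],[0.6,-3,0,0,0,0,1],[0.6,-3,0,0,0,0,1]]]' | egrep 'pos|force'
python3 cut.py
python3 - <<'E'
from h import *
o=meas('scene',capture('scene'));print('white',[blk(b) for b in o['whitebox']])
E
```

```text
tool_pos: [0.6145, 0.0662, 0.0146]
ft_force: [0.2, 0.1, 0.5]
finger_force: 0.0
scene near white edge [-140.5] R cross [-144.5, -140.5] Rmin -142.25
scene mid white edge [-140.5] R cross [-144.75, -140.75] Rmin -142.5
scene far white edge [-140.5] R cross [-144.5, -140.5] Rmin -142.25
top near white edge [-138.0] R cross [-143.0, -136.75] Rmin -139.25
top mid white edge [-138.0] R cross [-142.75, -136.75] Rmin -139.75
top far white edge [-137.75] R cross [-142.75, -136.5] Rmin -139.5
22.15
white [array([81.9, 14.9]), array([  82. , -140.4]), array([  25.7, -140.5]), array([25.5, 14.8])]
```

```bash
python3 -m crank '[[[-2,10,0,0,0,0,1],[-4,20,0,0,0,0,1],[-4,20,30,0,0,0,1],[-4,20,80,0,0,0,1],[-40,70,130,0,0,0,1],[-80,120,150,0,0,0,1],[-100,170,150,0,0,0,1],[-110,220,150,0,0,0,1]]]' | egrep 'pos|force'
python3 -m crank '[[[0,50,0,0,0,0,1],[0,100,0,0,0,0,1],[0,100,0,0,0,0,1],[0,100,0,0,0,0,1],[0,100,0,0,0,0,1],[0,100,0,0,0,0,1],[0,100,0,0,0,0,1],[0,100,0,0,0,0,1]]]' | egrep 'pos|force'
python3 cut.py
python3 - <<'E'
from h import *
dt=capture('top');ds=capture('scene')
o=meas('scene',ds);print('white',[blk(b) for b in o['whitebox']])
o=meas('top',dt);print('white',[blk(b) for b in o['whitebox']])
a=cv2.resize(rect(dt,.046,.75,.16,320,260,.001),None,fx=1.2,fy=1.2); b=cv2.resize(ds['image'][160:380,190:430],(390,312))
cv2.imwrite('pics/fin.png',np.hstack([a,b])[:,:,::-1])
E
```

```text
tool_pos: [0.5031, 0.2886, 0.166]
ft_force: [1.1, -0.7, 0.3]
finger_force: 0.0
tool_pos: [0.5047, 0.3859, 0.1647]
ft_force: [0.4, -0.2, 0.6]
finger_force: 0.0
scene near white edge [-140.5] R cross [-144.5, -140.5] Rmin -142.25
scene mid white edge [-140.5] R cross [-144.75, -140.5] Rmin -142.5
scene far white edge [-140.5] R cross [-144.5, -140.5] Rmin -142.25
top near white edge [-137.75] R cross [-143.0, -136.75] Rmin -139.25
top mid white edge [-137.75] R cross [-143.0, -136.5] Rmin -139.75
top far white edge [-137.75] R cross [-143.0, -136.5] Rmin -139.5
24.3
white [array([82.1, 13.8]), array([  82. , -140.5]), array([  25.7, -140.4]), array([25.7, 13.8])]
white [array([75.2, 15.7]), array([  75.9, -137.7]), array([  22.5, -137.9]), array([21.8, 15.5])]
```

View pics/fin.png

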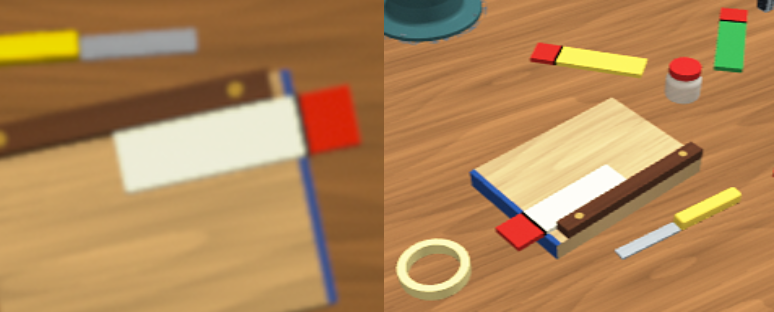

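The strip lies flush along the fence, with its black line over the blue rim at about (303,125) in the left crop and the red end overhanging. The tape, jar and chisel look where they were, and the robot is clear.

```bash
python3 -c "
from workcell import *
print(finish_job())"
```

```text
the job is handed in; nothing more can be done
None
```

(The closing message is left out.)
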